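# Check-weigh a batch of castings on the beam scale

## Robot

A 7-joint arm with a two-finger parallel gripper is mounted at the origin on the work surface. World frame = base frame: x ahead of the robot, y to its left, z up, the work surface at z = 0. Lengths are in m, angles in rad, forces in N, time in s.
With the tool pointing down it reaches from about 0.425 to 0.95 m from the base axis. Payload 16.7 kg.
Tool frame: the origin (TCP) lies midway between the tips of the shut fingers; the grasp point (between the pads) lies 19 mm behind it; z points along the fingers, y is the line along which they close (so a half turn about z gives the same grasp; the last joint's range is limited). The gripper opens to 94 mm and grips with 3 to 60 N. Pads are 16 mm wide; open, the fingers measure 119 mm over their backs; the gripper's body (75 mm by 177 mm) begins 78 mm behind the grasp point.
Start: joints at [1.056, 0.426, 0.074, 1.606, -0.034, 1.111, -0.067], TCP at [0.241, -0.63, 0.205] pointing down, gripper open.
Joint ranges: [-2.85, 2.85], [-0.5, 2.14], [-1.23, 1.37], [0.21, 2.46], [-1.02, 4.16], [0.16, 2.05], [-2.73, 2.73]. Speed limits (rad/s): [1.89, 1.89, 2.39, 2.39, 3.01, 3.01, 3.01].

## Interface

Orientations are given as [roll, pitch, yaw] about the fixed x, y, z axes, in that order (R = Rz(yaw) Ry(pitch) Rx(roll)).
In Python, from cell import bot gives the robot as it stands.
- The arm moves only by the tool apply_moves, never from a script. Its argument "plan" is a list of rows, each a list of 3 entries, a list of its own where there are three numbers: the opening, from 0 (shut) to 1 (fully open), then the shift along the tool's x, y, z in m, then the turn about the tool's z in rad. A call has 1 to 12 rows; each row shifts and turns the commanded pose from where the row before left it, along the tool's axes as they then stand; what a row does not reach is not made up. A row lasts 1/8 s, in which the tool goes at most 62.5 mm and 10.7 degrees, less where a joint would pass 70% of its speed; a pose out of reach is approached as far as the arm can. A call is refused whole if a number of a shift passes 0.0625 or a number of a turn 0.188, either way. A call with a gripper value outside its range is refused whole. The fingers move at their own pace and stop on an object; "newtons" is the grip in N (left out, the last holds). Time passes only in rows, so rows that do not move let the fingers close. It gives the time, the measured TCP pose, the force, the opening and the grip force at its end, in the units of the state.
- bot.state(): the state, without advancing time (a new reading comes with each control period).
- bot.get_image(name): name is "scene" or "top"; returns (picture, depth): 420x560x3 uint8, red, green, blue; 420x560 float32, m along the optical axis (not along the pixel's ray), 0 where there is no reading.
- bot.camera_info(name): a dict with "fx", "fy", "cx", "cy" (pixels), "extrinsics" (4x4, takes a point from camera to world coordinates). Camera axes: x right, y down, z forward; pixel columns grow to the right and rows downward; lengths in m; the calibration is good to about 2 mm. A picture is of the moment at which its call begins. camera_info takes no time and is no camera call.
- bot.hand_in(): hands the job in; it is judged then, once.
The state is a dict: "time": time; "q": joint angles; "joint_velocities": joint speeds; "joint_efforts": joint torques, N m; "tcp_pos": TCP position; "tcp_rot": TCP orientation; "contact_force": force on the tool from outside, world axes, zero at the start; "moment": the same for the moment, N m; "gripper_width": finger opening in m; "grasp_force": force on a finger pad.
Only numpy, scipy, OpenCV 4.12 (cv2) and the standard library are available. Lean on these libraries where they do the work, as an engineer would, in place of code of your own. Each camera call takes 0.05 s, during which the arm holds its last target. There are 200 camera calls.

## Task

Arrest the beam scale, then stand every brown casting upright on the left-hand pan and, on the right-hand pan, only the steel masters whose outlines match those castings. Free the beam fully, see it settle level for a second or more, and arrest it fully again with the castings still on their pan; then put all the castings upright in the plywood tray. Touch castings, masters and pans only while the beam is fully arrested, and leave the other things on the bench alone; the used masters may stay on the pan.

Things in the scene. Friction and masses are not known exactly. Their poses are not given: they have to be found in the camera images.
- scale: beam scale, grey base 130 x 520 x 28 mm, long side along its y; fixed. Origin: centre of its underside; its -x side (with the lever) faces the robot, +y is to the robot's left. The beam runs along y, 68 mm up; a pointer stands over the middle, with a white dial up to 157 mm high
- beam (a joint): tilt of the beam in rad: 0 level, positive when the left (+y) end is high, stops at +-0.09. Sprung towards level and damped: it settles in about 2 s when free; 80 g more on one pan than on the other tilts it about 0.07; a batch of good castings against its masters rests within 0.03. It only swings when the arrest lever frees it
- pan_l (a point): the left-hand pan (+y), for castings: steel plate, level at every tilt, inside 92 mm (x) x 212 mm (y), rim 5 mm high. Point: middle of its floor's upper face, 90 mm above the table when the beam is level; axes as the scale's. Where on the pan a load stands does not alter the balance
- pan_r (a point): the right-hand pan (-y), for masters: just like the left-hand one, 350 mm from it
- arrest (a joint): arrest lever at the middle of the scale's front, rad: 0 = leaning fully to the left (+y), beam arrested (held level from below); 1.2 = leaning fully to the right (-y), beam free. It stays where it is left; about 3 N at the knob moves it. The ends are firm stops
- arrest_knob (a point): middle of the lever's black knob, a cylinder of 24 mm diameter and 28 mm length lying along the scale's x. It swings in a plane along the scale's y, 90 mm from the lever's hinge, which lies at (-95, 0, 45) mm in the scale's frame; nothing stands within 40 mm of it but its own 10 mm rod below
- tray: shallow open plywood tray, 215 (x) x 118 (y) x 22 mm outside, walls and floor 6 mm; fixed, to the left or the right of the scale. Origin: centre of its underside
- tray_floor (a point): centre of the tray's inner floor (upper face); axes as the tray's; inner size 203 x 106 mm
- casting_round: rust-brown raw iron casting: a disc 50 mm across and 14 mm thick, on it a round boss of 26 mm diameter up to 40 mm height, to grip it by. Origin: centre of the underside, z up through the boss. May be absent
- master_round: bright steel master weight with the same outline as the round casting: a disc 50 mm across and 14 mm thick, on it a ringed round grip of 20 mm diameter up to 40 mm height. Weighs what a good round casting weighs. Origin: centre of the underside, z up
- casting_square: rust-brown raw iron casting: a square plate 46 x 46 x 16 mm, on it a round boss of 26 mm diameter up to 40 mm height, to grip it by. Origin: centre of the underside, z up through the boss. May be absent
- master_square: bright steel master weight with the same outline as the square casting: a square plate 46 x 46 x 16 mm, on it a ringed round grip of 20 mm diameter up to 40 mm height. Weighs what a good square casting weighs. Origin: centre of the underside, z up
- casting_oblong: rust-brown raw iron casting: an oblong plate 56 (its x) x 26 (its y) x 12 mm, on it a round boss of 26 mm diameter up to 40 mm height, to grip it by. Origin: centre of the underside, z up through the boss. May be absent
- master_oblong: bright steel master weight with the same outline as the oblong casting: an oblong plate 56 (its x) x 26 (its y) x 12 mm, on it a ringed round grip of 20 mm diameter up to 40 mm height. Weighs what a good oblong casting weighs. Origin: centre of the underside, z up
- punch: dark steel centre punch lying flat, 95 mm long, 12 mm thick; origin under its middle; a bystander, leave alone
- big_nut: large dark hexagon nut, 42 mm across, 19 mm high; origin under its middle; a bystander, leave alone
- wire_brush: wire brush lying on the bench; a bystander, leave alone
- paste_tin: tin of grinding paste, 72 mm across, 60 mm high; a bystander, leave alone
- screw_box: grey box with rods and screws, 200 (x) x 115 (y) x 50 mm, fixed, on the side where the tray is not; origin: centre of its underside
- pan_l_link: body of the left-hand pan; its origin lies 22 mm below the pan's floor
- pan_r_link: body of the right-hand pan; its origin lies 22 mm below the pan's floor
Mind the look-alikes: they are no part of the job. What is shaped like the master_oblong but blue or green is not meant. Leave any blue or orange look-alike of the master_square alone.

How it is judged:
On the way, in this order (a step that is already met when the one before it is completed fails the run):
1. the beam is arrested (value of joint arrest below 0.1 rad), for 0.2 s.
2. all castings stand on the left-hand pan, the beam arrested (value of joint arrest below 0.1 rad and x of casting_round in the frame of pan_l between -0.048 and 0.048 m and y of casting_round in the frame of pan_l between -0.105 and 0.105 m and z of casting_round in the frame of pan_l between -0.006 and 0.006 m and angle between each of casting_round, casting_square, casting_oblong's own z axis and vertical below 0.15 rad and x of casting_square in the frame of pan_l between -0.048 and 0.048 m and y of casting_square in the frame of pan_l between -0.105 and 0.105 m and z of casting_square in the frame of pan_l between -0.006 and 0.006 m and x of casting_oblong in the frame of pan_l between -0.048 and 0.048 m and y of casting_oblong in the frame of pan_l between -0.105 and 0.105 m and z of casting_oblong in the frame of pan_l between -0.006 and 0.006 m), for 0.2 s.
3. the lever is fully over to free, the castings stand on the left-hand pan and the free beam rests level, which needs exactly the matching masters on the right-hand pan (value of joint arrest above 1.05 rad and value of joint beam between -0.034 and 0.034 rad and velocity of joint beam between -0.03 and 0.03 rad/s and x of casting_round in the frame of pan_l between -0.048 and 0.048 m and y of casting_round in the frame of pan_l between -0.105 and 0.105 m and z of casting_round in the frame of pan_l between -0.006 and 0.006 m and angle between each of casting_round, casting_square, casting_oblong's own z axis and vertical below 0.15 rad and x of casting_square in the frame of pan_l between -0.048 and 0.048 m and y of casting_square in the frame of pan_l between -0.105 and 0.105 m and z of casting_square in the frame of pan_l between -0.006 and 0.006 m and x of casting_oblong in the frame of pan_l between -0.048 and 0.048 m and y of casting_oblong in the frame of pan_l between -0.105 and 0.105 m and z of casting_oblong in the frame of pan_l between -0.006 and 0.006 m), for 1 s.
4. the beam is arrested again, the castings still on the pan (all of step 2), for 0.2 s.
At the end, for the whole second after the job is handed in: The arrest lever is home (below 0.1 rad) and every casting present stands upright (within 0.15 rad) and at rest on the tray's floor (within 6 mm of it in height, its centre within the tray) (value of joint arrest below 0.1 rad and x of casting_round in the frame of tray_floor between -0.1 and 0.1 m and y of casting_round in the frame of tray_floor between -0.05 and 0.05 m and z of casting_round in the frame of tray_floor between -0.006 and 0.006 m and angle between each of casting_round, casting_square, casting_oblong's own z axis and vertical below 0.15 rad and linear speed of each of casting_round, casting_square, casting_oblong below 0.02 m/s and x of casting_square in the frame of tray_floor between -0.1 and 0.1 m and y of casting_square in the frame of tray_floor between -0.05 and 0.05 m and z of casting_square in the frame of tray_floor between -0.006 and 0.006 m and x of casting_oblong in the frame of tray_floor between -0.1 and 0.1 m and y of casting_oblong in the frame of tray_floor between -0.05 and 0.05 m and z of casting_oblong in the frame of tray_floor between -0.006 and 0.006 m); the robot touches nothing.
It fails at once if a casting, a master or the scale's pans touched by the fingers while the beam is not arrested (lever beyond 0.3 rad) (value of joint arrest above 0.3 rad and (contact force between the fingers and casting_round above 1 N or contact force between the fingers and casting_square above 1 N or contact force between the fingers and casting_oblong above 1 N or contact force between the fingers and master_round above 1 N or contact force between the fingers and master_square above 1 N or contact force between the fingers and master_oblong above 1 N or contact force between the fingers and pan_l_link above 1 N or contact force between the fingers and pan_r_link above 1 N)).
It fails at once if a bystander moved more than 40 mm (distance of any of punch, big_nut, wire_brush, paste_tin from where it was at the start of the episode above 0.04 m).
Of casting_round, casting_square, casting_oblong only 2 to 3 are there at a start; the rules pass over those that are not, and their reading is None.
At some moment in a run one of casting_round, casting_square, casting_oblong, master_round, master_square, master_oblong may be knocked a few centimetres aside while the robot is not near it.
It also fails if it takes over 210 s, if anything falls off the work surface, if the arm or the gripper's body presses on something with over 40 N, if the wrist force passes 120 N, or if a joint passes its speed limit or range.

## Working session

There is one attempt and no reset: what is moved stays moved. The work goes in short steps, Python scripts to look and compute and a tool call to move; the robot and the scene stay as the last step left them, time stands still between calls to the robot, and variables do not carry over. Pictures are saved under pics/ and viewed, at most 14 in all, crops included, and the job is handed in when it is done.

Besides the shell and the picture viewer there is one more tool, called after "Emit:" by a JSON object that holds its "name" and its "arguments", one argument or row to a line. apply_moves: Moves the arm, as the interface text tells. Its arguments: {"type":"object","properties":{"plan":{"type":"array"},"newtons":{"type":"number"}},"required":["plan"]}

```bash
ls; mkdir -p pics; python3 - <<'E'
from cell import bot
import cv2
for n in("scene","top"):
    im,d=bot.get_image(n); cv2.imwrite(f"pics/{n}0.png",im[:,:,::-1]); 
    i=bot.camera_info(n); print(n,i)
print(bot.state())
E
```

```text
pics
scene {'fx': 379.7565805339089, 'fy': 379.7565805339089, 'cx': 282.2018695215292, 'cy': 213.51372028450896, 'extrinsics': array([[ 0.42508488,  0.53201309, -0.73230111,  1.29754208],
       [ 0.90498044, -0.26561959,  0.33235017, -0.34997038],
       [-0.01769888, -0.80399522, -0.59437231,  0.70577231],
       [ 0.        ,  0.        ,  0.        ,  1.        ]])}
top {'fx': 519.0157635929846, 'fy': 519.0157635929846, 'cx': 284.3761612970096, 'cy': 210.0069421343639, 'extrinsics': array([[-0.01315459, -0.98386095,  0.17845054,  0.227122  ],
       [-0.99991006,  0.01247717, -0.0049179 ,  0.02892292],
       [ 0.00261197, -0.17849919, -0.98393659,  1.58853642],
       [ 0.        ,  0.        ,  0.        ,  1.        ]])}
{'time': 0.1, 'q': array([ 1.05548506,  0.42666908,  0.07385327,  1.60657612, -0.03406576,
        1.11080774, -0.06709767]), 'joint_velocities': array([-0.00038389, -0.0019651 ,  0.00102824, -0.00082221, -0.00038905,
        0.00170705,  0.00046301]), 'joint_efforts': array([ 6.24099572e-03, -9.37461519e+01,  3.67576227e+00, -4.55037618e+01,
       -4.87539964e-02,  1.68898283e-02, -4.35845493e-05]), 'tcp_pos': array([ 0.24126289, -0.62996045,  0.2048313 ]), 'tcp_rot': array([-3.14039669e+00,  1.15385878e-04,  3.65795994e-01]), 'contact_force': array([ 0.02244467, -0.38720949,  0.23121411]), 'moment': array([-0.0178188 , -0.00568306, -0.03607127]), 'grasp_force': 0.0, 'gripper_width': 0.09440793254821839}
```

View pics/top0.png

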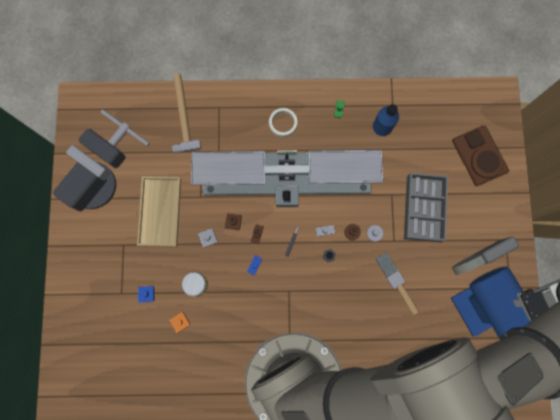

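View pics/scene0.png

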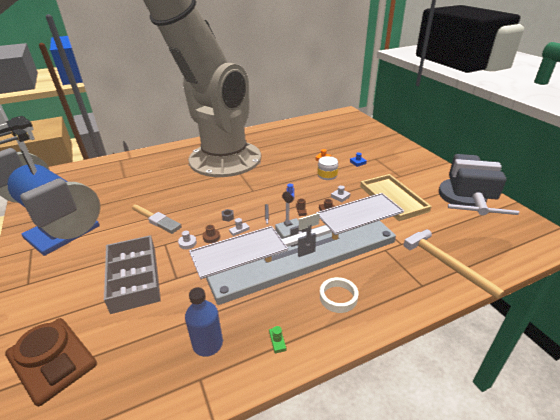

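The top view shows brown castings at about (233,221) square, (257,234) oblong and (352,232) round. The steel masters are at (207,237) square, (325,231) oblong and (375,233) round. Things that could be mistaken for them:
- blue oblong at (255,265)
- green oblong at (339,109)
- blue square at (146,294)
- orange square at (180,322)
- nut at (329,255)
- punch at (292,242)

The tray is at (159,212). I'm taking the brown and bright-steel ones and will check them in a crop.

```bash
cat > h.py <<'E'
from cell import bot
import numpy as np, cv2
def ray(n,u,v):
    i=bot.camera_info(n);E=i["extrinsics"]
    d=E[:3,:3]@np.array([(u-i["cx"])/i["fx"],(v-i["cy"])/i["fy"],1.]);return E[:3,3],d
def onz(n,u,v,z):
    o,d=ray(n,u,v);return o+d*(z-o[2])/d[2]
def cloud(n,dep):
    i=bot.camera_info(n);E=i["extrinsics"];v,u=np.mgrid[:dep.shape[0],:dep.shape[1]]
    P=np.stack([(u-i["cx"])/i["fx"]*dep,(v-i["cy"])/i["fy"]*dep,dep],-1)
    return P@E[:3,:3].T+E[:3,3]
E
python3 - <<'E'
from h import *
im=cv2.imread("pics/top0.png"); c=cv2.resize(im[145:275,185:395],None,fx=3.8,fy=3.8,interpolation=cv2.INTER_CUBIC);cv2.imwrite("pics/crop.png",c)
_,d=bot.get_image("top");P=cloud("top",d);np.save("P.npy",P)
for nm,(u,v) in dict(sq=(233,221),ob=(257,234),ro=(352,232),msq=(207,237),mob=(325,231),mro=(375,233)).items():
    w=P[v-14:v+15,u-12:u+13]; z=w[...,2]; 
    for lo,hi in((.007,.025),(.032,.05)):
        m=(z>lo)&(z<hi); q=w[m]; print(nm,lo,m.sum(),q.mean(0).round(4) if len(q) else None, cv2.minAreaRect((q[:,:2]*1000).astype(np.float32)) if len(q)>3 else '')
for u,v in((230,168),(345,168),(159,212),(146,212)): print(u,v,P[v,u].round(3))
E
```

```text
sq 0.007 178 [0.4768 0.178  0.0151] ((474.482666015625, 181.8837432861328), (71.90583038330078, 68.68537139892578), 3.184591770172119)
sq 0.032 57 [0.4779 0.1794 0.0393] ((478.4372863769531, 179.88563537597656), (24.775127410888672, 21.806486129760742), 88.92218780517578)
ob 0.007 104 [0.4394 0.1051 0.0115] ((442.4703674316406, 98.59486389160156), (84.8070068359375, 61.386085510253906), 6.426985740661621)
ob 0.032 57 [0.4392 0.1058 0.0392] ((439.3717041015625, 106.18775939941406), (24.37248992919922, 21.42363739013672), 0.36582937836647034)
ro 0.007 142 [ 0.4415 -0.1842  0.0136] ((441.0985107421875, -187.5677490234375), (78.85740661621094, 71.32051849365234), 3.0011768341064453)
ro 0.032 56 [ 0.4421 -0.1861  0.0397] ((442.6519775390625, -185.41404724121094), (22.104047775268555, 24.608915328979492), 4.756327152252197)
msq 0.007 196 [0.4292 0.2571 0.015 ] ((438.9134826660156, 260.4772644042969), (84.23157501220703, 53.350746154785156), 9.038636207580566)
msq 0.032 36 [0.429  0.2575 0.0387] ((429.2755126953125, 258.3936462402344), (18.20448112487793, 18.713380813598633), 63.42251968383789)
mob 0.007 118 [ 0.445  -0.1021  0.0118] ((451.4538269042969, -102.866943359375), (83.29621124267578, 63.7822265625), 6.731984615325928)
mob 0.032 36 [ 0.4471 -0.1027  0.041 ] ((447.03814697265625, -102.2547378540039), (16.54315185546875, 18.03162956237793), 20.810121536254883)
mro 0.007 179 [ 0.4367 -0.2542  0.0134] ((444.8455810546875, -256.0904541015625), (74.98526000976562, 72.21276092529297), 86.0218734741211)
mro 0.032 37 [ 0.4368 -0.2544  0.0396] ((437.0438537597656, -253.4317626953125), (18.573932647705078, 16.99768829345703), 24.336936950683594)
230 168 [0.626 0.181 0.096]
345 168 [ 0.624 -0.161  0.089]
159 212 [0.513 0.409 0.007]
146 212 [0.514 0.45  0.005]
```

View pics/crop.png

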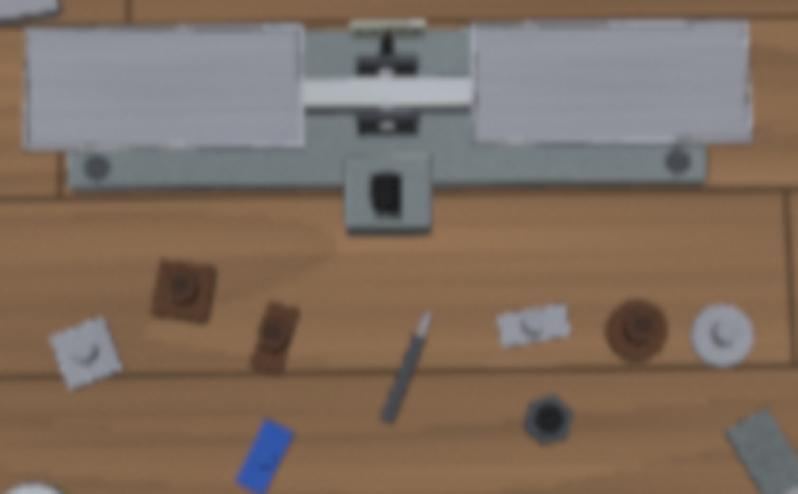

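The crop confirms the choice: three brown castings, and three bright masters (square, oblong, round). The lever's knob sits near the middle at crop (386,195), so the beam isn't arrested. Next I'll measure the scale, knob, tray and part angles.

```bash
python3 - <<'E'
from h import *
P=np.load("P.npy");im=cv2.imread("pics/top0.png");g=im.astype(int).sum(-1)
u0,v0=275,183;w=P[v0:v0+25,u0:u0+24];m=(g[v0:v0+25,u0:u0+24]<130)&(w[...,2]>.05)
q=w[m];print("knob",m.sum(),q.min(0),q.max(0),np.median(q,0), 'top', q[q[:,2]>q[:,2].max()-.006].mean(0))
for n,us in(("L",(192,265)),("R",(309,383))):
    w=P[145:192,us[0]-4:us[1]+4].reshape(-1,3);q=w[(w[:,2]>.075)&(w[:,2]<.12)];print(n,cv2.minAreaRect((q[:,:2]*1000).astype(np.float32)),np.median(q[:,2]))
w=P[170:255,130:188].reshape(-1,3);q=w[(w[:,2]>.015)&(w[:,2]<.035)];print("tray",cv2.minAreaRect((q[:,:2]*1000).astype(np.float32)),np.median(q[:,2]))
for nm,(x,y) in dict(sq=(.4779,.179),ob=(.439,.1055),ro=(.4415,-.185),msq=(.429,.2575),mob=(.446,-.1025),mro=(.437,-.254)).items():
    q=P[(np.hypot(P[...,0]-x,P[...,1]-y)<.037)&(P[...,2]>.008)&(P[...,2]<.022)]
    print(nm,cv2.minAreaRect((q[:,:2]*1000).astype(np.float32)))
E
```

```text
knob 51 [0.51766799 0.00785999 0.13824344] [0.54165807 0.02504016 0.15096181] [0.5294477  0.01388661 0.14490652] top [0.53016704 0.01406465 0.14683201]
L ((627.54248046875, 182.85708618164062), (228.2180633544922, 101.26020050048828), 89.31558227539062) 0.09005950942161778
R ((627.318115234375, -157.0140380859375), (229.57603454589844, 101.68254852294922), 89.73433685302734) 0.08993411656684525
tray ((513.382568359375, 407.51373291015625), (121.48202514648438, 216.69482421875), 87.91732025146484) 0.02120034542730198
sq ((477.85906982421875, 176.86239624023438), (50.72059631347656, 46.65744400024414), 81.76874542236328)
ob ((437.8277587890625, 101.87815856933594), (34.64942932128906, 57.583251953125), 75.13809204101562)
ro ((445.5765686035156, -182.93365478515625), (56.4748420715332, 47.13310241699219), 49.19166946411133)
msq ((428.1549377441406, 257.05267333984375), (51.9759521484375, 45.639747619628906), 19.355884552001953)
mob ((439.8067932128906, -102.5452880859375), (50.95476531982422, 61.96223068237305), 5.020505428314209)
mro ((435.3045654296875, -248.85743713378906), (58.66460037231445, 49.13589859008789), 89.36083984375)
```

Emit:
{"name": "apply_moves", "arguments": {
  "plan": [
    [0,[0,0,0],-0.172],
    [0,[0,0,0],-0.172],
    [0,[0,0,0],-0.172],
    [0,[0,0,0],-0.172],
    [0,[0,0,0],-0.172],
    [0,[0,0,0],-0.172],
    [0,[0,0,0],-0.172],
    [0,[0,0,0],0]
  ],
  "newtons": 25
}}

```text
time: 1.15
tcp_pos: [0.2412, -0.6302, 0.2052]
tcp_rot: [3.142, -0.001, 1.569]
contact_force: [-0.7, -0.6, -0.1]
gripper_width: 0.0172
grasp_force: 0.0
```

Emit:
{"name": "apply_moves", "arguments": {
  "plan": [
    [0,[0.055,0.026,0],0],
    [0,[0.055,0.026,0],0],
    [0,[0.055,0.026,0],0],
    [0,[0.055,0.026,0],0],
    [0,[0.055,0.026,0],0],
    [0,[0.055,0.026,0],0],
    [0,[0.055,0.026,0],0],
    [0,[0.055,0.026,0],0],
    [0,[0.055,0.026,0],0],
    [0,[0.055,0.026,0],0],
    [0,[0.055,0.026,0],0],
    [0,[0,0,0],0]
  ]
}}

```text
time: 2.65
tcp_pos: [0.5292, -0.0207, 0.2055]
tcp_rot: [3.141, -0.002, 1.571]
contact_force: [0.9, -1.0, -0.5]
gripper_width: 0.0004
grasp_force: 0.0
```

Emit:
{"name": "apply_moves", "arguments": {
  "plan": [
    [0,[0,0,0.047],0],
    [0,[0,0,0.047],0],
    [0,[0.011,0,0],0],
    [0,[0.011,0,0],0],
    [0,[0.011,0,0.002],0],
    [0,[0.011,0,0.002],0],
    [0,[0.011,0,0.002],0],
    [0,[0.011,0,0],0],
    [0,[0.004,0,0],0],
    [0,[0,0,0],0]
  ]
}}

```text
time: 3.9
tcp_pos: [0.5276, 0.0418, 0.1054]
tcp_rot: [-3.14, 0.004, 1.568]
contact_force: [-3.5, -19.0, 7.3]
gripper_width: 0.0006
grasp_force: 10.9
```

Emit:
{"name": "apply_moves", "arguments": {
  "plan": [
    [0.55,[-0.025,0,0],0],
    [0.55,[0,0,-0.06],0],
    [0.55,[0,0,-0.06],0],
    [0.55,[0.052,-0.016,0],0],
    [0.55,[0.052,-0.016,0],0],
    [0.55,[0.05,-0.017,0],0],
    [0.55,[0,0,0],0]
  ]
}}

```text
time: 4.78
tcp_pos: [0.4775, 0.1783, 0.226]
tcp_rot: [3.141, -0.002, 1.576]
contact_force: [0.7, -1.0, 0.3]
gripper_width: 0.0516
grasp_force: 0.0
```

```bash
cat > look.py <<'E'
from h import *
import sys
im,d=bot.get_image("top");P=cloud("top",d)
z=P[...,2]
hsv=cv2.cvtColor(im,cv2.COLOR_RGB2HSV)
a=((z>.008)&(z<.06)&(P[...,0]>.36)&(P[...,0]<.62)&(abs(P[...,1]-.0)<.46)).astype(np.uint8)
n,l,s,c=cv2.connectedComponentsWithStats(a)
for i in range(1,n):
    if s[i,4]<60: continue
    q=P[l==i];t=q[q[:,2]>q[:,2].max()-.008]
    print(s[i,4],c[i].round(),"top",((t.min(0)+t.max(0))/2).round(4),t.mean(0).round(4),"ext",np.ptp(t,axis=0).round(3),"rgb",im[l==i].mean(0).round())
w=P[175:215,260:310];m=(im[175:215,260:310].astype(int).sum(-1)<130)&(w[...,2]>.1);print("knob",np.median(w[m],0) if m.any() else None)
print({k:np.round(v,4) for k,v in bot.state().items() if k in("time","tcp_pos","gripper_width")})
if len(sys.argv)>1: cv2.imwrite("pics/"+sys.argv[1],cv2.resize(im[130:300,120:400,::-1],None,fx=2.8,fy=2.8))
E
python3 look.py
```

```text
1613 [423. 209.] top [ 0.5121 -0.4015  0.0541] [ 0.5051 -0.3937  0.0526] ext [0.207 0.116 0.008] rgb [102. 103. 105.]
1836 [304. 189.] top [0.5637 0.013  0.056 ] [0.5511 0.012  0.0546] ext [0.08  0.066 0.008] rgb [108. 115. 117.]
174 [153. 183.] top [0.5814 0.4412 0.0313] [0.5908 0.4474 0.0299] ext [0.075 0.037 0.008] rgb [148. 133. 103.]
331 [169. 227.] top [0.4925 0.4029 0.0281] [0.4619 0.3697 0.0261] ext [0.177 0.112 0.008] rgb [145. 129.  99.]
200 [352. 232.] top [ 0.4425 -0.1862  0.0412] [ 0.4424 -0.1859  0.0406] ext [0.022 0.022 0.008] rgb [83. 60. 46.]
139 [325. 231.] top [ 0.4488 -0.1016  0.0457] [ 0.4481 -0.1016  0.0443] ext [0.014 0.015 0.007] rgb [140. 139. 145.]
200 [375. 233.] top [ 0.4368 -0.2544  0.0433] [ 0.4375 -0.2543  0.0422] ext [0.018 0.016 0.008] rgb [139. 140. 146.]
166 [206. 240.] top [0.4284 0.2575 0.0429] [0.4277 0.2592 0.0417] ext [0.012 0.018 0.008] rgb [135. 135. 142.]
107 [329. 254.] top [ 0.3758 -0.1118  0.0235] [ 0.374  -0.1103  0.0219] ext [0.028 0.037 0.008] rgb [61. 60. 60.]
knob [0.53336283 0.06504691 0.12961315]
{'time': np.float64(4.825), 'tcp_pos': array([0.4784, 0.1759, 0.2257]), 'gripper_width': np.float64(0.0516)}
```

Emit:
{"name": "apply_moves", "arguments": {
  "plan": [
    [0.55,[0.003,0,0.055],0],
    [0.55,[0,0,0.055],0],
    [0.55,[0,0,0.055],0],
    [0.55,[0,0,0.041],0],
    [0.55,[0,0,0],0],
    [0,[0,0,0],0],
    [0,[0,0,0],0],
    [0,[0,0,0],0],
    [0,[0,0,-0.06],0],
    [0,[0,0,-0.06],0]
  ],
  "newtons": 30
}}

```text
time: 6.08
tcp_pos: [0.4786, 0.1764, 0.1411]
tcp_rot: [-3.14, -0.0, 1.57]
contact_force: [2.4, 0.1, -3.6]
gripper_width: 0.0248
grasp_force: 30.0
```

Emit:
{"name": "apply_moves", "arguments": {
  "plan": [
    [0,[0,0,-0.04],0],
    [0,[0.025,0.049,0],0],
    [0,[0.025,0.049,0],0],
    [0,[0.026,0.05,0],0],
    [0,[0,0,0.03],0],
    [0,[0,0,0.03],0],
    [0,[0,0,0.005],0],
    [0,[0,0,0.004],0],
    [0,[0,0,0],0]
  ]
}}

```text
time: 7.2
tcp_pos: [0.6278, 0.2524, 0.1116]
tcp_rot: [3.14, -0.0, 1.57]
contact_force: [0.2, -0.3, -3.9]
gripper_width: 0.0255
grasp_force: 30.0
```

Emit:
{"name": "apply_moves", "arguments": {
  "plan": [
    [0,[0,0,0.0015],0],
    [0,[0,0,0],0]
  ]
}}

```text
time: 7.45
tcp_pos: [0.628, 0.2525, 0.1105]
tcp_rot: [3.14, -0.001, 1.57]
contact_force: [-1.0, -0.7, 5.2]
gripper_width: 0.0251
grasp_force: 30.0
```

Emit:
{"name": "apply_moves", "arguments": {
  "plan": [
    [0.55,[0,0,0],0],
    [0.55,[0,0,0],0],
    [0.55,[0,0,-0.055],0],
    [0.55,[0,0,-0.055],0],
    [0.55,[-0.037,-0.047,0],0],
    [0.55,[-0.037,-0.047,0],0],
    [0.55,[-0.037,-0.047,0],0],
    [0.55,[-0.036,-0.048,0],0],
    [0.55,[0,0,0],-0.134],
    [0.55,[0,0,0],-0.133],
    [0.55,[0,0,0],-0.133],
    [0.55,[0,0,0],0]
  ]
}}

```text
time: 8.95
tcp_pos: [0.4383, 0.1055, 0.2192]
tcp_rot: [3.141, 0.0, 1.969]
contact_force: [0.5, 0.3, 0.1]
gripper_width: 0.0516
grasp_force: 0.0
```

```bash
python3 look.py t1.png
```

```text
1637 [423. 208.] top [ 0.5119 -0.4015  0.0539] [ 0.5075 -0.3916  0.0522] ext [0.206 0.117 0.008] rgb [102. 103. 105.]
1563 [311. 189.] top [0.5633 0.0125 0.056 ] [0.5552 0.0104 0.0545] ext [0.08  0.067 0.008] rgb [108. 114. 116.]
474 [166. 210.] top [0.5118 0.4018 0.0284] [0.5244 0.3748 0.0266] ext [0.215 0.115 0.008] rgb [143. 128.  98.]
196 [352. 232.] top [ 0.4413 -0.1861  0.0412] [ 0.4413 -0.1857  0.0402] ext [0.024 0.022 0.008] rgb [83. 60. 46.]
137 [325. 231.] top [ 0.448  -0.1036  0.0426] [ 0.4473 -0.1031  0.0415] ext [0.019 0.018 0.008] rgb [139. 138. 144.]
197 [375. 233.] top [ 0.437  -0.2548  0.0426] [ 0.4364 -0.2543  0.0413] ext [0.019 0.016 0.008] rgb [139. 140. 146.]
229 [207. 238.] top [0.4295 0.2573 0.0443] [0.4279 0.2561 0.0428] ext [0.015 0.013 0.008] rgb [136. 136. 142.]
104 [329. 254.] top [ 0.3743 -0.1163  0.0269] [ 0.3738 -0.1134  0.0248] ext [0.024 0.027 0.008] rgb [60. 59. 60.]
knob None
{'time': np.float64(9.0), 'tcp_pos': array([0.4382, 0.1055, 0.2192]), 'gripper_width': np.float64(0.0516)}
```

View pics/t1.png

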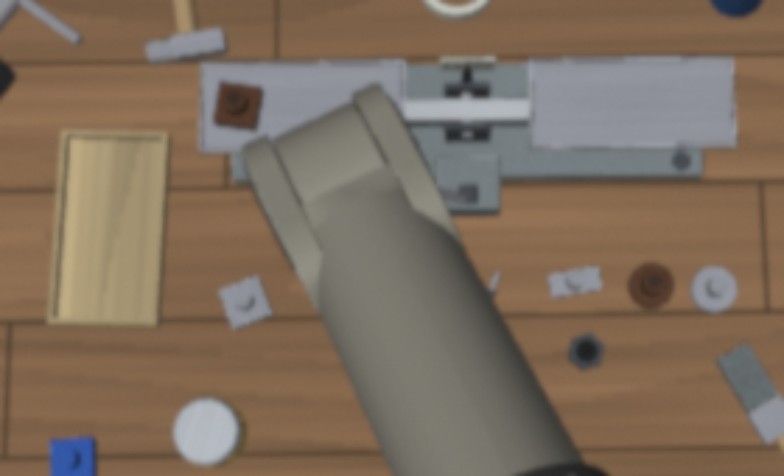

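The square casting stands on the left pan, at crop (238,103). The arm hides the oblong casting, so I'm descending on its earlier measured position.

Emit:
{"name": "apply_moves", "arguments": {
  "plan": [
    [0.55,[0,0.001,0.055],0],
    [0.55,[0,0,0.055],0],
    [0.55,[0,0,0.055],0],
    [0.55,[0,0,0.037],0],
    [0.55,[0,0,0],0],
    [0,[0,0,0],0],
    [0,[0,0,0],0],
    [0,[0,0,0],0],
    [0,[0,0,-0.055],0],
    [0,[0,0,-0.055],0],
    [0,[0,0,-0.055],0],
    [0,[0,0,0],0]
  ]
}}

```text
time: 10.5
tcp_pos: [0.4411, 0.1062, 0.186]
tcp_rot: [3.135, 0.003, 1.969]
contact_force: [-0.6, 0.3, -2.5]
gripper_width: 0.0256
grasp_force: 30.0
```

Emit:
{"name": "apply_moves", "arguments": {
  "plan": [
    [0,[0,0,0],0.134],
    [0,[0,0,0],0.133],
    [0,[0,0,0],0.133],
    [0,[0.02,0.046,0],0],
    [0,[0.02,0.046,0],0],
    [0,[0.02,0.046,0],0],
    [0,[0.021,0.047,0],0],
    [0,[0,0,0.035],0],
    [0,[0,0,0.033],0],
    [0,[0,0,0.004],0],
    [0,[0,0,0.002],0],
    [0,[0,0,0],0]
  ]
}}

```text
time: 12.0
tcp_pos: [0.6245, 0.1867, 0.109]
tcp_rot: [3.141, -0.0, 1.57]
contact_force: [-0.1, -0.3, -1.3]
gripper_width: 0.0253
grasp_force: 29.9
```

Emit:
{"name": "apply_moves", "arguments": {
  "plan": [
    [0,[0,0,0.0015],0],
    [0,[0,0,0],0]
  ]
}}

```text
time: 12.25
tcp_pos: [0.6244, 0.1866, 0.107]
tcp_rot: [3.141, -0.0, 1.57]
contact_force: [0.1, -0.3, -1.9]
gripper_width: 0.0254
grasp_force: 29.9
```

Emit:
{"name": "apply_moves", "arguments": {
  "plan": [
    [0,[0,0,0.001],0],
    [0,[0,0,0],0]
  ]
}}

```text
time: 12.5
tcp_pos: [0.6245, 0.1867, 0.1063]
tcp_rot: [3.141, 0.0, 1.57]
contact_force: [-1.5, -2.1, 6.8]
gripper_width: 0.0257
grasp_force: 30.0
```

Emit:
{"name": "apply_moves", "arguments": {
  "plan": [
    [0.55,[0,0,0],0],
    [0.55,[0,0,0],0],
    [0.55,[0,0,-0.055],0],
    [0.55,[0,0,-0.055],0],
    [0.55,[-0.053,-0.026,0],0],
    [0.55,[-0.053,-0.026,0],0],
    [0.55,[-0.053,-0.026,0],0],
    [0.55,[-0.053,-0.026,0],0],
    [0.55,[-0.053,-0.026,0],0],
    [0.55,[-0.053,-0.026,0],0],
    [0.55,[-0.054,-0.026,0],0],
    [0.55,[0,0,0],0]
  ]
}}

```text
time: 14.0
tcp_pos: [0.4397, -0.1891, 0.2155]
tcp_rot: [-3.141, 0.001, 1.563]
contact_force: [-0.7, 0.5, 0.2]
gripper_width: 0.0518
grasp_force: 0.0
```

```bash
python3 look.py t2.png
```

```text
2190 [281. 189.] top [0.5631 0.0128 0.0559] [0.5551 0.0134 0.0545] ext [0.079 0.067 0.008] rgb [108. 114. 116.]
770 [433. 214.] top [ 0.5077 -0.4195  0.0534] [ 0.4789 -0.4287  0.0518] ext [0.203 0.08  0.008] rgb [103. 104. 106.]
528 [165. 210.] top [0.512  0.4022 0.0289] [0.5154 0.3881 0.0267] ext [0.216 0.114 0.008] rgb [147. 131. 101.]
167 [351. 232.] top [ 0.4422 -0.1843  0.0444] [ 0.4436 -0.1842  0.0425] ext [0.022 0.018 0.008] rgb [80. 58. 45.]
134 [325. 231.] top [ 0.4477 -0.1032  0.0413] [ 0.4474 -0.1031  0.0411] ext [0.019 0.018 0.008] rgb [140. 139. 144.]
230 [207. 238.] top [0.4295 0.2558 0.0458] [0.4277 0.2558 0.0447] ext [0.016 0.015 0.008] rgb [137. 137. 143.]
63 [291. 245.] top [0.4072 0.0038 0.0172] [0.4036 0.0036 0.0155] ext [0.061 0.028 0.008] rgb [81. 78. 77.]
103 [329. 254.] top [ 0.3758 -0.1121  0.0223] [ 0.3735 -0.1142  0.0213] ext [0.027 0.037 0.008] rgb [60. 59. 60.]
knob [0.53163463 0.05798085 0.13337026]
{'time': np.float64(14.05), 'tcp_pos': array([ 0.441 , -0.1867,  0.2156]), 'gripper_width': np.float64(0.0517)}
```

View pics/t2.png

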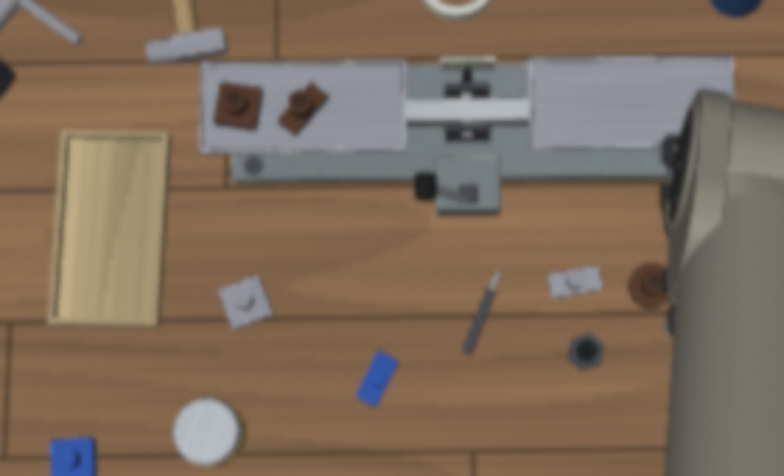

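Both castings stand on the left pan, at (238,103) and (303,105), and the lever is over to the left at (425,187). I'm now gripping the round casting.

Emit:
{"name": "apply_moves", "arguments": {
  "plan": [
    [0.55,[0.001,0.001,0.055],0],
    [0.55,[0,0,0.055],0],
    [0.55,[0,0,0.055],0],
    [0.55,[0,0,0.033],0],
    [0.55,[0,0,0],0],
    [0,[0,0,0],0],
    [0,[0,0,0],0],
    [0,[0,0,0],0],
    [0,[0,0,-0.055],0],
    [0,[0,0,-0.055],0],
    [0,[0,0,-0.055],0],
    [0,[0,0,0],0]
  ]
}}

```text
time: 15.55
tcp_pos: [0.4447, -0.1849, 0.1865]
tcp_rot: [3.135, 0.004, 1.569]
contact_force: [-0.2, 0.1, -3.2]
gripper_width: 0.0251
grasp_force: 30.0
```

Emit:
{"name": "apply_moves", "arguments": {
  "plan": [
    [0,[0,0,-0.045],0],
    [0,[0.051,0.03,0],0],
    [0,[0.051,0.03,0],0],
    [0,[0.051,0.03,0],0],
    [0,[0.051,0.03,0],0],
    [0,[0.051,0.03,0],0],
    [0,[0.052,0.031,0],0],
    [0,[0,0,0.055],0],
    [0,[0,0,0.055],0],
    [0,[0,0,0.008],0],
    [0,[0,0,0.003],0],
    [0,[0,0,0],0]
  ]
}}

```text
time: 17.05
tcp_pos: [0.6249, 0.1227, 0.1081]
tcp_rot: [3.14, -0.0, 1.569]
contact_force: [0.3, 0.0, -2.9]
gripper_width: 0.0254
grasp_force: 30.0
```

Emit:
{"name": "apply_moves", "arguments": {
  "plan": [
    [0,[0,0,0.001],0],
    [0,[0,0,0],0]
  ]
}}

```text
time: 17.3
tcp_pos: [0.6245, 0.1226, 0.1063]
tcp_rot: [3.141, 0.0, 1.569]
contact_force: [0.6, -0.4, -2.8]
gripper_width: 0.0252
grasp_force: 30.0
```

Emit:
{"name": "apply_moves", "arguments": {
  "plan": [
    [0,[0,0,0.001],0],
    [0,[0,0,0],0]
  ]
}}

```text
time: 17.55
tcp_pos: [0.6245, 0.1227, 0.1051]
tcp_rot: [3.141, -0.0, 1.57]
contact_force: [-0.8, -0.9, 4.8]
gripper_width: 0.0252
grasp_force: 30.0
```

Emit:
{"name": "apply_moves", "arguments": {
  "plan": [
    [0.55,[0,0,0],0],
    [0.55,[0,0,0],0],
    [0.55,[0,0,-0.055],0],
    [0.55,[0,0,-0.055],0],
    [0.5,[0.033,-0.049,0],0],
    [0.5,[0.034,-0.049,0],0],
    [0.5,[0.034,-0.049,0],0],
    [0.5,[0.033,-0.049,0],0],
    [0.5,[0,0,0],0]
  ]
}}

```text
time: 18.68
tcp_pos: [0.4251, 0.2594, 0.2151]
tcp_rot: [3.14, 0.0, 1.576]
contact_force: [0.2, -0.4, -0.7]
gripper_width: 0.0471
grasp_force: 0.0
```

```bash
python3 look.py t3.png
```

```text
1644 [423. 209.] top [ 0.5114 -0.402   0.0552] [ 0.5    -0.3849  0.0536] ext [0.205 0.111 0.008] rgb [103. 104. 106.]
2363 [287. 189.] top [0.5619 0.0128 0.056 ] [0.5527 0.0092 0.0548] ext [0.082 0.067 0.008] rgb [108. 114. 116.]
134 [325. 231.] top [ 0.448  -0.1034  0.0418] [ 0.4477 -0.1025  0.0413] ext [0.019 0.018 0.008] rgb [141. 140. 146.]
198 [375. 233.] top [ 0.4373 -0.2536  0.0412] [ 0.4367 -0.2544  0.0403] ext [0.018 0.02  0.008] rgb [140. 141. 147.]
71 [291. 244.] top [0.4091 0.0021 0.0142] [0.4068 0.0023 0.0128] ext [0.077 0.038 0.008] rgb [84. 79. 78.]
83 [154. 245.] top [0.4083 0.416  0.0236] [0.4092 0.4163 0.0231] ext [0.008 0.083 0.008] rgb [148. 131. 100.]
105 [329. 254.] top [ 0.3759 -0.1121  0.0231] [ 0.3734 -0.1134  0.0216] ext [0.028 0.037 0.008] rgb [60. 60. 60.]
knob [0.53152364 0.05059729 0.13744375]
{'time': np.float64(18.725), 'tcp_pos': array([0.4272, 0.2579, 0.215 ]), 'gripper_width': np.float64(0.0466)}
```

View pics/t3.png

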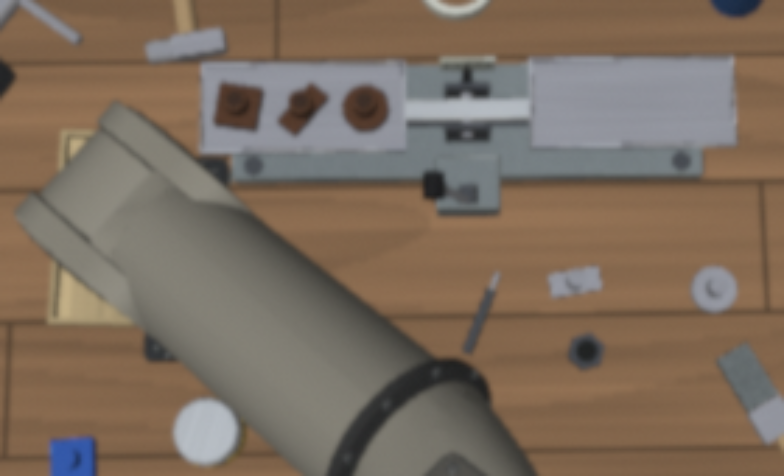

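All three castings are on the pan, but the lever's knob has drifted right, from (425,187) to (433,185). I'll push it back home before going on.

Emit:
{"name": "apply_moves", "arguments": {
  "plan": [
    [0,[-0.05,0.0205,0],0],
    [0,[-0.05,0.0205,0],0],
    [0,[-0.05,0.0205,0],0],
    [0,[-0.05,0.0205,0],0],
    [0,[-0.05,0.0205,0],0],
    [0,[0,0,0.055],0],
    [0,[0,0,0.053],0],
    [0,[0.012,0,0],0],
    [0,[0.012,0,0],0],
    [0,[0.012,0,0],0],
    [0,[0.006,0,0],0],
    [0,[0,0,0],0]
  ]
}}

```text
time: 20.23
tcp_pos: [0.5319, 0.0423, 0.1089]
tcp_rot: [3.14, 0.009, 1.565]
contact_force: [0.5, -37.8, 6.8]
gripper_width: 0.0007
grasp_force: 19.5
```

Emit:
{"name": "apply_moves", "arguments": {
  "plan": [
    [0,[0,0,0],0],
    [0,[0,0,0],0]
  ]
}}

```text
time: 20.48
tcp_pos: [0.532, 0.0423, 0.1089]
tcp_rot: [3.14, 0.009, 1.565]
contact_force: [0.6, -36.9, 5.7]
gripper_width: 0.0002
grasp_force: 19.3
```

Emit:
{"name": "apply_moves", "arguments": {
  "plan": [
    [0,[-0.03,0,0],0],
    [0,[0,0,-0.055],0],
    [0,[0,0,-0.055],0],
    [0.5,[-0.03,-0.021,0],0],
    [0.5,[-0.031,-0.022,0],0],
    [0.5,[-0.031,-0.021,0],0],
    [0.5,[0,-0.02,0],0]
  ]
}}

```text
time: 21.35
tcp_pos: [0.4468, -0.0741, 0.219]
tcp_rot: [3.138, 0.001, 1.568]
contact_force: [-0.4, 1.0, 1.1]
gripper_width: 0.0371
grasp_force: 0.0
```

```bash
cat > knob.py <<'E'
from h import *
im,d=bot.get_image("top");P=cloud("top",d)
w=P[183:207,262:312];g=im[183:207,262:312].astype(int).sum(-1);m=(g<110)&(w[...,2]>.1)
ys,xs=np.nonzero(m);q=w[m];print(bot.state()["time"],m.sum(),"px",xs.mean()+262,ys.mean()+183,"y",q[:,1].min(),q[:,1].max(),"zmax",np.percentile(q[:,2],90))
E
python3 knob.py; python3 look.py
```

```text
21.4 42 px 269.54761904761904 196.57142857142858 y 0.05661115688751031 0.07115567898010641 zmax 0.13458905840712657
1610 [423. 209.] top [ 0.5123 -0.4025  0.0528] [ 0.5083 -0.3923  0.0517] ext [0.208 0.115 0.008] rgb [102. 103. 105.]
1565 [263. 190.] top [0.5634 0.0127 0.0559] [0.5507 0.0126 0.0547] ext [0.079 0.067 0.008] rgb [107. 113. 114.]
568 [166. 208.] top [0.5118 0.4022 0.0302] [0.514  0.3804 0.0276] ext [0.216 0.112 0.008] rgb [146. 130. 100.]
70 [367. 188.] top [ 0.5751 -0.2336  0.033 ] [ 0.5766 -0.2328  0.0321] ext [0.026 0.019 0.008] rgb [106. 110. 111.]
191 [375. 233.] top [ 0.437  -0.2534  0.0418] [ 0.4366 -0.2537  0.0414] ext [0.019 0.019 0.008] rgb [139. 140. 147.]
227 [207. 238.] top [0.4278 0.2573 0.0437] [0.4287 0.2552 0.0432] ext [0.018 0.018 0.008] rgb [137. 137. 143.]
69 [291. 244.] top [0.4076 0.0021 0.0125] [0.4063 0.003  0.012 ] ext [0.074 0.032 0.008] rgb [82. 78. 77.]
knob [0.5332103  0.06245323 0.12847404]
{'time': np.float64(21.45), 'tcp_pos': array([ 0.4462, -0.0728,  0.2189]), 'gripper_width': np.float64(0.0445)}
```

The lever is home again (knob at px 269.5). Now the oblong master.

Emit:
{"name": "apply_moves", "arguments": {
  "plan": [
    [0.5,[-0.03,0.001,0],0],
    [0.5,[0,0,0.055],0],
    [0.5,[0,0,0.055],0],
    [0.5,[0,0,0.055],0],
    [0.5,[0,0,0.037],0],
    [0.5,[0,0,0],0],
    [0,[0,0,0],0],
    [0,[0,0,0],0],
    [0,[0,0,0],0],
    [0,[0,0,-0.06],0],
    [0,[0,0,-0.06],0],
    [0,[0,0,-0.04],0]
  ]
}}

```text
time: 22.95
tcp_pos: [0.4478, -0.1031, 0.1775]
tcp_rot: [3.139, 0.001, 1.57]
contact_force: [1.3, -0.6, -2.0]
gripper_width: 0.0195
grasp_force: 30.0
```

Emit:
{"name": "apply_moves", "arguments": {
  "plan": [
    [0,[0.002,0.059,0],0],
    [0,[0.002,0.059,0],0],
    [0,[0.002,0.06,0],0],
    [0,[0,0,0.03],0],
    [0,[0,0,0.03],0],
    [0,[0,0,0.008],0],
    [0,[0,0,0.002],0],
    [0,[0,0,0],0]
  ]
}}

```text
time: 23.95
tcp_pos: [0.6255, -0.0974, 0.1061]
tcp_rot: [3.141, 0.0, 1.569]
contact_force: [-5.4, 0.6, 5.9]
gripper_width: 0.0192
grasp_force: 30.0
```

Emit:
{"name": "apply_moves", "arguments": {
  "plan": [
    [0.5,[0,0,0],0],
    [0.5,[0,0,0],0],
    [0.5,[0,0,-0.055],0],
    [0.5,[0,0,-0.055],0],
    [0.5,[-0.039,-0.047,0],0],
    [0.5,[-0.039,-0.047,0],0],
    [0.5,[-0.039,-0.047,0],0],
    [0.5,[-0.039,-0.047,0],0],
    [0.5,[0,0,0],0]
  ]
}}

```text
time: 25.08
tcp_pos: [0.4339, -0.2567, 0.2149]
tcp_rot: [-3.141, 0.002, 1.563]
contact_force: [0.1, -0.1, 0.6]
gripper_width: 0.047
grasp_force: 0.0
```

```bash
python3 knob.py; python3 look.py
```

```text
25.125 45 px 270.53333333333336 196.26666666666668 y 0.053674073541078136 0.06828383226859658 zmax 0.13470768234931216
2371 [287. 189.] top [0.5611 0.0129 0.0551] [0.5529 0.0107 0.0537] ext [0.081 0.066 0.008] rgb [108. 114. 116.]
579 [166. 209.] top [0.5121 0.4024 0.0282] [0.5113 0.383  0.0266] ext [0.215 0.114 0.008] rgb [148. 132. 102.]
197 [375. 233.] top [ 0.4371 -0.2539  0.0408] [ 0.4374 -0.2544  0.0403] ext [0.019 0.018 0.008] rgb [140. 141. 148.]
229 [207. 238.] top [0.4286 0.2574 0.0422] [0.4288 0.2579 0.0417] ext [0.018 0.018 0.008] rgb [137. 137. 143.]
75 [291. 244.] top [0.4117 0.0007 0.0175] [ 0.4133 -0.0011  0.0156] ext [0.058 0.028 0.008] rgb [81. 77. 76.]
104 [329. 254.] top [ 0.3743 -0.1131  0.0256] [ 0.3728 -0.1135  0.024 ] ext [0.024 0.033 0.008] rgb [60. 59. 60.]
knob [0.53200327 0.06229753 0.13029751]
{'time': np.float64(25.175), 'tcp_pos': array([ 0.4372, -0.2536,  0.2151]), 'gripper_width': np.float64(0.0469)}
```

Emit:
{"name": "apply_moves", "arguments": {
  "plan": [
    [0.5,[0,0,0.055],0],
    [0.5,[0,0,0.055],0],
    [0.5,[0,0,0.055],0],
    [0.5,[0,0,0.033],0],
    [0.5,[0,0,0],0],
    [0,[0,0,0],0],
    [0,[0,0,0],0],
    [0,[0,0,0],0],
    [0,[0,0,-0.055],0],
    [0,[0,0,-0.055],0],
    [0,[0,0,-0.05],0]
  ]
}}

```text
time: 26.55
tcp_pos: [0.4371, -0.253, 0.1785]
tcp_rot: [3.141, 0.0, 1.57]
contact_force: [1.3, -1.1, -2.1]
gripper_width: 0.0195
grasp_force: 30.0
```

Emit:
{"name": "apply_moves", "arguments": {
  "plan": [
    [0,[0.006,0.047,0],0],
    [0,[0.006,0.047,0],0],
    [0,[0.006,0.047,0],0],
    [0,[0.007,0.047,0],0],
    [0,[0,0,0.03],0],
    [0,[0,0,0.03],0],
    [0,[0,0,0.008],0],
    [0,[0,0,0.001],0],
    [0,[0,0,0],0]
  ]
}}

```text
time: 27.68
tcp_pos: [0.6259, -0.2286, 0.1088]
tcp_rot: [3.14, 0.001, 1.569]
contact_force: [0.2, 0.1, -2.0]
gripper_width: 0.0195
grasp_force: 30.0
```

Emit:
{"name": "apply_moves", "arguments": {
  "plan": [
    [0,[0,0,0.0015],0],
    [0,[0,0,0],0]
  ]
}}

```text
time: 27.92
tcp_pos: [0.626, -0.2287, 0.107]
tcp_rot: [3.14, 0.001, 1.57]
contact_force: [1.3, -1.2, 3.7]
gripper_width: 0.019
grasp_force: 30.0
```

Emit:
{"name": "apply_moves", "arguments": {
  "plan": [
    [0.5,[0,0,0],0],
    [0.5,[0,0,0],0],
    [0.5,[0,0,-0.055],0],
    [0.5,[0,0,-0.055],0],
    [0.5,[0.054,-0.022,0],0],
    [0.5,[0.054,-0.022,0],0],
    [0.5,[0.054,-0.022,0],0],
    [0.5,[0.054,-0.022,0],0],
    [0.5,[0.054,-0.022,0],0],
    [0.5,[0.054,-0.022,0],0],
    [0.5,[0.054,-0.022,0],0],
    [0.5,[0.054,-0.022,0],0]
  ]
}}

```text
time: 29.42
tcp_pos: [0.4488, 0.2053, 0.2162]
tcp_rot: [3.141, 0.0, 1.569]
contact_force: [0.4, 0.6, 0.5]
gripper_width: 0.0471
grasp_force: 0.0
```

Emit:
{"name": "apply_moves", "arguments": {
  "plan": [
    [0.5,[0.054,-0.021,0],0],
    [0.5,[0,0,0],0],
    [0.5,[0,0,0],0]
  ]
}}

```text
time: 29.8
tcp_pos: [0.4287, 0.2576, 0.2159]
tcp_rot: [-3.141, 0.0, 1.57]
contact_force: [-0.7, -0.8, -0.6]
gripper_width: 0.0468
grasp_force: 0.0
```

```bash
python3 knob.py; python3 look.py
```

```text
29.85 43 px 270.48837209302326 196.41860465116278 y 0.0536939632957163 0.06821241462487274 zmax 0.13531804203059022
1616 [423. 209.] top [ 0.5101 -0.4011  0.0554] [ 0.4861 -0.3896  0.0531] ext [0.204 0.116 0.008] rgb [103. 103. 105.]
2351 [287. 189.] top [0.5622 0.0126 0.0552] [0.5526 0.0112 0.0539] ext [0.078 0.067 0.008] rgb [108. 114. 116.]
74 [291. 243.] top [0.412  0.0006 0.017 ] [0.4103 0.0009 0.0157] ext [0.07  0.029 0.008] rgb [81. 78. 77.]
102 [156. 245.] top [0.4081 0.4107 0.0244] [0.4089 0.4096 0.0241] ext [0.008 0.096 0.008] rgb [146. 129.  99.]
103 [329. 254.] top [ 0.3759 -0.1118  0.0248] [ 0.375  -0.1136  0.0234] ext [0.027 0.036 0.008] rgb [60. 59. 60.]
knob [0.53227036 0.06088562 0.13053922]
{'time': np.float64(29.9), 'tcp_pos': array([0.4293, 0.2567, 0.2159]), 'gripper_width': np.float64(0.0468)}
```

Emit:
{"name": "apply_moves", "arguments": {
  "plan": [
    [0.5,[0,0,0.055],0],
    [0.5,[0,0,0.055],0],
    [0.5,[0,0,0.055],0],
    [0.5,[0,0,0.031],0],
    [0.5,[0,0,0],0],
    [0,[0,0,0],0],
    [0,[0,0,0],0],
    [0,[0,0,0],0],
    [0,[0,0,-0.06],0],
    [0,[0,0,-0.06],0],
    [0,[0,0,-0.06],0],
    [0,[0,0,-0.04],0]
  ]
}}

```text
time: 31.4
tcp_pos: [0.4289, 0.258, 0.2427]
tcp_rot: [3.139, -0.0, 1.57]
contact_force: [0.0, -0.3, -4.0]
gripper_width: 0.0192
grasp_force: 30.0
```

Emit:
{"name": "apply_moves", "arguments": {
  "plan": [
    [0,[-0.0525,0.0247,0],0],
    [0,[-0.0525,0.0247,0],0],
    [0,[-0.0525,0.0247,0],0],
    [0,[-0.0525,0.0247,0],0],
    [0,[-0.0525,0.0247,0],0],
    [0,[-0.0525,0.0247,0],0],
    [0,[-0.0525,0.0247,0],0],
    [0,[-0.0525,0.0247,0],0],
    [0,[0,0,0.06],0],
    [0,[0,0,0.055],0],
    [0,[0,0,0.012],0],
    [0,[0,0,0.002],0]
  ]
}}

```text
time: 32.9
tcp_pos: [0.6262, -0.1622, 0.1119]
tcp_rot: [3.142, -0.0, 1.57]
contact_force: [-0.5, 0.3, -2.0]
gripper_width: 0.0193
grasp_force: 30.0
```

Emit:
{"name": "apply_moves", "arguments": {
  "plan": [
    [0,[0,0,0.001],0],
    [0,[0,0,0],0]
  ]
}}

```text
time: 33.15
tcp_pos: [0.6268, -0.1624, 0.1116]
tcp_rot: [3.139, 0.001, 1.57]
contact_force: [-0.4, -0.1, -2.5]
gripper_width: 0.0196
grasp_force: 30.0
```

Emit:
{"name": "apply_moves", "arguments": {
  "plan": [
    [0,[0,0,0.001],0],
    [0,[0,0,0],0]
  ]
}}

```text
time: 33.4
tcp_pos: [0.6267, -0.1624, 0.1098]
tcp_rot: [3.14, 0.0, 1.57]
contact_force: [3.1, -0.2, 3.7]
gripper_width: 0.0188
grasp_force: 30.0
```

Emit:
{"name": "apply_moves", "arguments": {
  "plan": [
    [0.4,[0,0,0],0],
    [0.4,[0,0,0],0],
    [0.4,[0,0,-0.055],0],
    [0.4,[0,0,-0.055],0],
    [0,[0,-0.06,0],0],
    [0,[0,-0.06,0],0],
    [0,[0,-0.06,0],0],
    [0,[0,0,0],0]
  ]
}}

```text
time: 34.4
tcp_pos: [0.4422, -0.163, 0.2191]
tcp_rot: [-3.14, 0.003, 1.567]
contact_force: [1.0, 0.1, 0.6]
gripper_width: 0.002
grasp_force: 0.0
```

```bash
python3 knob.py; python3 look.py t4.png|tail -1
```

```text
34.45 44 px 270.52272727272725 196.1818181818182 y 0.05363137734712115 0.06819747055680776 zmax 0.1353949632624358
{'time': np.float64(34.5), 'tcp_pos': array([ 0.446 , -0.1626,  0.2195]), 'gripper_width': np.float64(0.0005)}
```

View pics/t4.png

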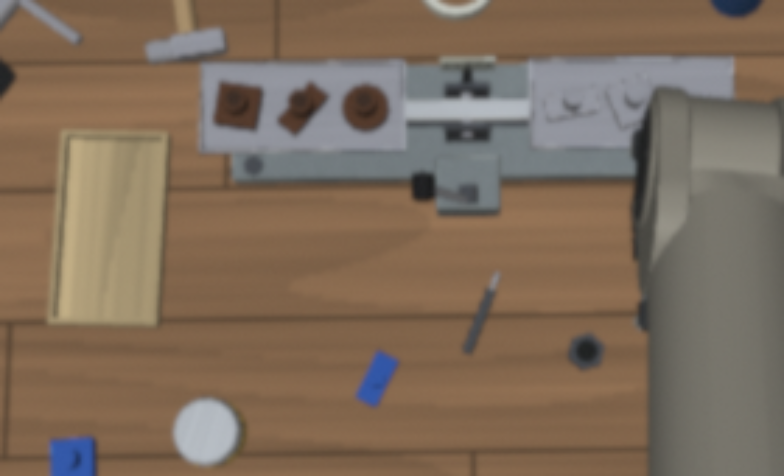

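All parts are on the pans (castings at (238,103), (303,105), (366,107); masters visible on the right) and the lever is home. Now I'll free the beam.

Emit:
{"name": "apply_moves", "arguments": {
  "plan": [
    [0,[0.053,0.017,0],0],
    [0,[0.053,0.017,0],0],
    [0,[0.053,0.017,0],0],
    [0,[0.053,0.017,0],0],
    [0,[0.053,0.017,0],0],
    [0,[0,0,0.055],0],
    [0,[0,0,0.054],0],
    [0,[0,0,0],0]
  ]
}}

```text
time: 35.5
tcp_pos: [0.5296, 0.1036, 0.1069]
tcp_rot: [-3.135, -0.001, 1.571]
contact_force: [0.6, 1.0, 0.3]
gripper_width: 0.0004
grasp_force: 0.0
```

Emit:
{"name": "apply_moves", "arguments": {
  "plan": [
    [0,[-0.012,0,0],0],
    [0,[-0.012,0,0],0],
    [0,[-0.012,0,0],0],
    [0,[-0.012,0,0],0],
    [0,[-0.012,0,0],0],
    [0,[-0.012,0,0],0],
    [0,[-0.012,0,0],0],
    [0,[-0.012,0,0],0],
    [0,[-0.012,0,0],0],
    [0,[-0.012,0,0],0],
    [0,[-0.004,0,0],0],
    [0,[0,0,0],0]
  ]
}}

```text
time: 37.0
tcp_pos: [0.531, -0.0177, 0.11]
tcp_rot: [3.141, -0.005, 1.572]
contact_force: [-1.3, 22.9, -1.6]
gripper_width: 0.0005
grasp_force: 11.4
```

Emit:
{"name": "apply_moves", "arguments": {
  "plan": [
    [0,[0,0,0],0],
    [0,[0,0,0],0],
    [0,[0,0,0],0],
    [0,[0,0,0],0],
    [0,[0,0,0],0],
    [0,[0,0,0],0],
    [0,[0,0,0],0],
    [0,[0,0,0],0],
    [0,[0,0,0],0],
    [0,[0,0,0],0],
    [0,[0,0,0],0],
    [0,[0,0,0],0]
  ]
}}

```text
time: 38.5
tcp_pos: [0.531, -0.0177, 0.1101]
tcp_rot: [3.141, -0.004, 1.573]
contact_force: [-1.5, 22.3, -1.9]
gripper_width: 0.0005
grasp_force: 11.2
```

Emit:
{"name": "apply_moves", "arguments": {
  "plan": [
    [0,[0,0,0],0],
    [0,[0,0,0],0],
    [0,[0,0,0],0],
    [0,[0,0,0],0],
    [0,[0,0,0],0],
    [0,[0,0,0],0],
    [0,[0,0,0],0],
    [0,[0,0,0],0],
    [0,[0,0,0],0],
    [0,[0,0,0],0],
    [0,[0,0,0],0],
    [0,[0,0,0],0]
  ]
}}

```text
time: 40.0
tcp_pos: [0.531, -0.0177, 0.11]
tcp_rot: [3.141, -0.004, 1.573]
contact_force: [-1.7, 22.4, -3.3]
gripper_width: 0.0005
grasp_force: 11.2
```

Emit:
{"name": "apply_moves", "arguments": {
  "plan": [
    [0,[0,0,0],0],
    [0,[0,0,0],0],
    [0,[0,0,0],0],
    [0,[0,0,0],0],
    [0,[0,0,0],0],
    [0,[0,0,0],0],
    [0,[0,0,0],0],
    [0,[0,0,0],0],
    [0,[0,0,0],0],
    [0,[0,0,0],0],
    [0,[0,0,0],0],
    [0,[0,0,0],0]
  ]
}}

```text
time: 41.5
tcp_pos: [0.531, -0.0177, 0.11]
tcp_rot: [3.141, -0.004, 1.573]
contact_force: [-0.7, 21.9, -2.0]
gripper_width: 0.0004
grasp_force: 11.2
```

```bash
python3 - <<'E'
from h import *
im,d=bot.get_image("scene");P=cloud("scene",d);cv2.imwrite("pics/s5.png",cv2.resize(im[170:310,150:430,::-1],None,fx=2.8,fy=2.8))
for yc in(.1876,-.162):
    m=(abs(P[...,0]-.6265)<.045)&(abs(P[...,1]-yc)<.1)&(abs(P[...,2]-.09)<.025);print(yc,m.sum(),np.median(P[m][:,2]))
E
```

```text
0.1876 1295 0.09037498675875943
-0.162 1914 0.09235783519456325
```

View pics/s5.png

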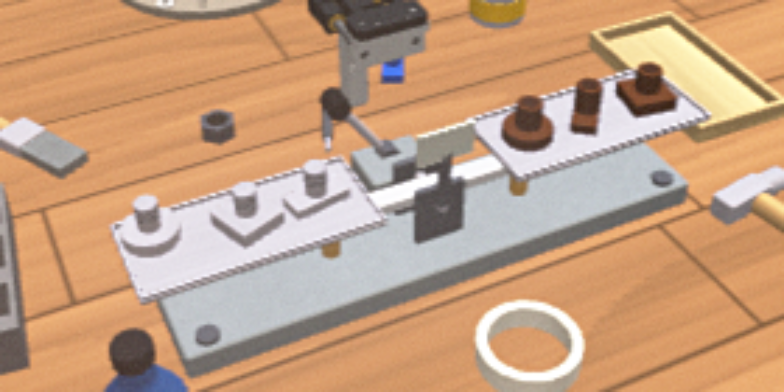

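With the lever over to the right, the beam rests level: the pan heights differ by about 2 mm, so the tilt is about 0.006 rad. All the castings are standing. Now arresting it again.

Emit:
{"name": "apply_moves", "arguments": {
  "plan": [
    [0,[0.03,0,0],0],
    [0,[0,0,-0.06],0],
    [0,[-0.045,0,0],0],
    [0,[-0.045,0,0],0],
    [0,[0,0,0],0],
    [0,[0,0,0.062],0],
    [0,[0,0,0],0],
    [0,[0.012,0,0],0],
    [0,[0.012,0,0],0],
    [0,[0.012,0,0],0],
    [0,[0.012,0,0],0],
    [0,[0.012,0,0],0]
  ]
}}

```text
time: 43.05
tcp_pos: [0.532, -0.0205, 0.1098]
tcp_rot: [3.139, 0.001, 1.57]
contact_force: [0.9, -3.5, 3.1]
gripper_width: 0.0002
grasp_force: 2.0
```

Emit:
{"name": "apply_moves", "arguments": {
  "plan": [
    [0,[0.012,0,0],0],
    [0,[0.012,0,0],0],
    [0,[0.012,0,0],0],
    [0,[0.012,0,0],0],
    [0,[0.012,0,0],0],
    [0,[0.01,0,0],0],
    [0,[0,0,0],0],
    [0,[0,0,0],0]
  ]
}}

```text
time: 44.05
tcp_pos: [0.5309, 0.0423, 0.1079]
tcp_rot: [-3.14, 0.009, 1.565]
contact_force: [-2.2, -38.0, 12.5]
gripper_width: 0.001
grasp_force: 20.4
```

Emit:
{"name": "apply_moves", "arguments": {
  "plan": [
    [0,[-0.03,0,0],0],
    [0,[0,0,-0.055],0],
    [0,[0,0,-0.055],0],
    [0.5,[0.034,0.031,0],0],
    [0.5,[0.034,0.031,0],0],
    [0.5,[0.034,0.031,0],0],
    [0.5,[0,0,0],0],
    [0.5,[0,0,0],0]
  ]
}}

```text
time: 45.05
tcp_pos: [0.6237, 0.1214, 0.2177]
tcp_rot: [-3.141, -0.001, 1.571]
contact_force: [0.1, -0.3, -1.6]
gripper_width: 0.0453
grasp_force: 0.0
```

```bash
python3 knob.py; python3 - <<'E'
from h import *
im,d=bot.get_image("scene");P=cloud("scene",d);im=im.astype(int)
m=(im[...,0]<130)&(im[...,0]-im[...,2]>15)&(P[...,2]>.085)&(P[...,2]<.15)&(abs(P[...,0]-.6265)<.055)&(abs(P[...,1]-.1876)<.11)
n,l,s,c=cv2.connectedComponentsWithStats(m.astype(np.uint8))
for i in range(1,n):
    if s[i,4]<25: continue
    q=P[l==i];t=q[q[:,2]>.123];print(s[i,4],c[i].round(),t.mean(0).round(4) if len(t) else q.mean(0),((t.min(0)+t.max(0))/2).round(4) if len(t) else '')
print(bot.state()["tcp_pos"])
E
```

```text
45.1 34 px 269.1764705882353 197.23529411764707 y 0.0566266548125231 0.07111966026218278 zmax 0.13351886979060917
200 [380. 202.] [0.6318 0.2492 0.1288] [0.6303 0.25   0.1278]
107 [360. 204.] [0.6286 0.182  0.1291] [0.6272 0.183  0.1278]
115 [338. 211.] [0.6276 0.1158 0.129 ] [0.6267 0.1169 0.1279]
64 [337. 220.] [0.63969808 0.10667716 0.09900494] 
27 [358. 215.] [0.64496056 0.16752808 0.09731945] 
[0.62379697 0.12008435 0.21802913]
```

Emit:
{"name": "apply_moves", "arguments": {
  "plan": [
    [0.5,[0.001,0.0005,0.055],0],
    [0.5,[0,0,0.05],0],
    [0.5,[0,0,0.006],0],
    [0.5,[0,0,0],0],
    [0,[0,0,0],0],
    [0,[0,0,0],0],
    [0,[0,0,0],0],
    [0,[0,0,-0.055],0],
    [0,[0,0,-0.03],0],
    [0,[0,0,0],0]
  ]
}}

```text
time: 46.4
tcp_pos: [0.6257, 0.1221, 0.1942]
tcp_rot: [3.138, -0.0, 1.57]
contact_force: [1.3, -0.2, -3.1]
gripper_width: 0.0251
grasp_force: 30.0
```

Emit:
{"name": "apply_moves", "arguments": {
  "plan": [
    [0,[0.057,-0.0095,0],0],
    [0,[0.057,-0.0095,0],0],
    [0,[0.057,-0.0095,0],0],
    [0,[0.057,-0.0095,0],0],
    [0,[0.057,-0.0095,0],0],
    [0,[0,0,0.06],0],
    [0,[0,0,0.06],0],
    [0,[0,0,0.045],0],
    [0,[0,0,0.002],0],
    [0,[0,0,0],0]
  ]
}}

```text
time: 47.65
tcp_pos: [0.5766, 0.4063, 0.0235]
tcp_rot: [-3.14, 0.001, 1.57]
contact_force: [0.3, -0.3, -2.9]
gripper_width: 0.0253
grasp_force: 52.5
```

Emit:
{"name": "apply_moves", "arguments": {
  "plan": [
    [0,[0,0,0.002],0],
    [0,[0,0,0],0]
  ]
}}

```text
time: 47.9
tcp_pos: [0.5775, 0.4065, 0.023]
tcp_rot: [3.142, 0.0, 1.57]
contact_force: [-0.7, -0.3, -2.3]
gripper_width: 0.0253
grasp_force: 52.5
```

Emit:
{"name": "apply_moves", "arguments": {
  "plan": [
    [0,[0,0,0.0015],0],
    [0,[0,0,0],0]
  ]
}}

```text
time: 48.15
tcp_pos: [0.5776, 0.4066, 0.0216]
tcp_rot: [3.141, -0.0, 1.57]
contact_force: [0.1, 0.0, -2.6]
gripper_width: 0.0252
grasp_force: 52.5
```

Emit:
{"name": "apply_moves", "arguments": {
  "plan": [
    [0,[0,0,0.0015],0],
    [0,[0,0,0],0]
  ]
}}

```text
time: 48.4
tcp_pos: [0.5777, 0.4068, 0.0202]
tcp_rot: [3.141, -0.0, 1.57]
contact_force: [-0.2, -0.7, -0.7]
gripper_width: 0.0249
grasp_force: 52.9
```

Emit:
{"name": "apply_moves", "arguments": {
  "plan": [
    [0,[0,0,0.0005],0],
    [0.4,[0,0,0],0],
    [0.4,[0,0,0],0],
    [0.4,[0,0,0],0],
    [0.4,[0,0,-0.06],0],
    [0.4,[0,0,-0.06],0],
    [0.4,[0,0,-0.06],0],
    [0.5,[-0.052,0.017,-0.02],0],
    [0.5,[-0.052,0.017,0],0],
    [0.5,[-0.051,0.016,0],0],
    [0.5,[0,0,0],0],
    [0.5,[0,0,0],0]
  ],
  "newtons": 30
}}

```text
time: 49.9
tcp_pos: [0.6271, 0.2522, 0.2197]
tcp_rot: [-3.142, -0.001, 1.57]
contact_force: [-0.0, 1.2, -0.8]
gripper_width: 0.0467
grasp_force: 0.0
```

```bash
python3 knob.py; python3 look.py t6.png | tail -1
```

```text
{'time': np.float64(50.0), 'tcp_pos': array([0.6266, 0.2533, 0.2197]), 'gripper_width': np.float64(0.0468)}knob.py:4: RuntimeWarning: Mean of empty slice.
  ys,xs=np.nonzero(m);q=w[m];print(bot.state()["time"],m.sum(),"px",xs.mean()+262,ys.mean()+183,"y",q[:,1].min(),q[:,1].max(),"zmax",np.percentile(q[:,2],90))
  ret = ret.dtype.type(ret / rcount)
Traceback (most recent call last):
  File "knob.py", line 4, in <module>
    ys,xs=np.nonzero(m);q=w[m];print(bot.state()["time"],m.sum(),"px",xs.mean()+262,ys.mean()+183,"y",q[:,1].min(),q[:,1].max(),"zmax",np.percentile(q[:,2],90))
                                                                                                      ~~~~~~~~~~^^
ValueError: zero-size array to reduction operation minimum which has no identity
```

View pics/t6.png

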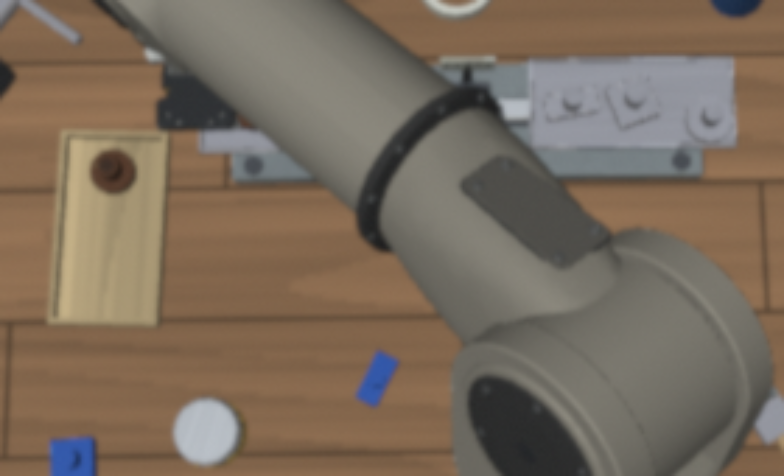

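The round casting stands in the tray at (113,172). Next, the square one.

Emit:
{"name": "apply_moves", "arguments": {
  "plan": [
    [0.5,[-0.001,0.001,0.055],0],
    [0.5,[0,0,0.05],0],
    [0.5,[0,0,0.0035],0],
    [0.5,[0,0,0],0],
    [0,[0,0,0],0],
    [0,[0,0,0],0],
    [0,[0,0,0],0],
    [0,[0,0,-0.055],0],
    [0,[0,0,-0.03],0],
    [0,[0,0,0],0]
  ]
}}

```text
time: 51.25
tcp_pos: [0.6292, 0.2511, 0.1982]
tcp_rot: [3.138, -0.001, 1.569]
contact_force: [-0.1, 0.1, -4.8]
gripper_width: 0.0254
grasp_force: 30.0
```

Emit:
{"name": "apply_moves", "arguments": {
  "plan": [
    [0,[0.0395,-0.045,0],0],
    [0,[0.0395,-0.045,0],0],
    [0,[0.0395,-0.045,0],0],
    [0,[0.0395,-0.045,0],0],
    [0,[0,0,0.06],0],
    [0,[0,0,0.06],0],
    [0,[0,0,0.045],0],
    [0,[0,0,0.006],0],
    [0,[0,0,0],0]
  ]
}}

```text
time: 52.38
tcp_pos: [0.4475, 0.408, 0.0235]
tcp_rot: [-3.139, 0.002, 1.57]
contact_force: [-0.6, 1.1, -3.9]
gripper_width: 0.0255
grasp_force: 50.9
```

Emit:
{"name": "apply_moves", "arguments": {
  "plan": [
    [0,[0,0,0.0015],0],
    [0,[0,0,0],0]
  ]
}}

```text
time: 52.62
tcp_pos: [0.4485, 0.4086, 0.0233]
tcp_rot: [-3.141, 0.0, 1.57]
contact_force: [-0.1, -0.2, -3.5]
gripper_width: 0.0253
grasp_force: 50.9
```

Emit:
{"name": "apply_moves", "arguments": {
  "plan": [
    [0,[0,0,0.0015],0],
    [0,[0,0,0],0]
  ]
}}

```text
time: 52.88
tcp_pos: [0.4487, 0.4089, 0.0222]
tcp_rot: [3.141, -0.0, 1.57]
contact_force: [0.4, -1.2, 1.0]
gripper_width: 0.0255
grasp_force: 51.9
```

Emit:
{"name": "apply_moves", "arguments": {
  "plan": [
    [0.4,[0,0,0],0],
    [0.4,[0,0,0],0],
    [0.4,[0,0,0],0],
    [0.4,[0,0,-0.06],0],
    [0.4,[0,0,-0.06],0],
    [0.4,[0,0,-0.06],0],
    [0.5,[-0.0445,0.035,-0.018],0],
    [0.5,[-0.0445,0.035,0],0],
    [0.5,[-0.0445,0.035,0],0],
    [0.5,[-0.0445,0.035,0],0],
    [0.5,[-0.0445,0.0355,0],0],
    [0.5,[0,0,0],0]
  ]
}}

```text
time: 54.38
tcp_pos: [0.6262, 0.1811, 0.2189]
tcp_rot: [-3.141, 0.001, 1.563]
contact_force: [-0.6, -0.7, 0.4]
gripper_width: 0.0469
grasp_force: 0.0
```

Emit:
{"name": "apply_moves", "arguments": {
  "plan": [
    [0.5,[0,0,0],0],
    [0.5,[0,0,0.055],0],
    [0.5,[0,0,0.05],0],
    [0.5,[0,0,0.007],0],
    [0.5,[0,0,0],0],
    [0,[0,0,0],0],
    [0,[0,0,0],0],
    [0,[0,0,0],0],
    [0,[0,0,-0.055],0],
    [0,[0,0,-0.03],0],
    [0,[0,0,0],0]
  ]
}}

```text
time: 55.75
tcp_pos: [0.6248, 0.1866, 0.1955]
tcp_rot: [3.138, -0.001, 1.569]
contact_force: [-0.3, 0.8, -0.9]
gripper_width: 0.0255
grasp_force: 30.0
```

Emit:
{"name": "apply_moves", "arguments": {
  "plan": [
    [0,[0.0553,-0.0275,0],0],
    [0,[0.0553,-0.0275,0],0],
    [0,[0.0553,-0.0275,0],0],
    [0,[0.0551,-0.0275,0],0],
    [0,[0,0,0],0],
    [0,[0,0,0.06],0],
    [0,[0,0,0.06],0],
    [0,[0,0,0.045],0],
    [0,[0,0,0.005],0],
    [0,[0,0,0],0],
    [0,[0,0,0],0]
  ]
}}

```text
time: 57.12
tcp_pos: [0.5145, 0.4076, 0.0244]
tcp_rot: [3.14, -0.001, 1.569]
contact_force: [-1.0, 0.1, -1.6]
gripper_width: 0.0255
grasp_force: 31.4
```

Emit:
{"name": "apply_moves", "arguments": {
  "plan": [
    [0,[0,0,0.0015],0],
    [0,[0,0,0],0]
  ]
}}

```text
time: 57.38
tcp_pos: [0.5143, 0.4073, 0.022]
tcp_rot: [3.141, -0.0, 1.57]
contact_force: [0.3, -0.3, -1.6]
gripper_width: 0.025
grasp_force: 31.4
```

Emit:
{"name": "apply_moves", "arguments": {
  "plan": [
    [0,[0,0,0.0015],0],
    [0,[0,0,0],0]
  ]
}}

```text
time: 57.62
tcp_pos: [0.514, 0.4072, 0.02]
tcp_rot: [-3.142, 0.0, 1.57]
contact_force: [-0.2, -0.3, -1.9]
gripper_width: 0.0255
grasp_force: 31.4
```

Emit:
{"name": "apply_moves", "arguments": {
  "plan": [
    [0,[0,0,0.0012],0],
    [0,[0,0,0],0]
  ]
}}

```text
time: 57.88
tcp_pos: [0.514, 0.4074, 0.0188]
tcp_rot: [3.142, -0.0, 1.57]
contact_force: [-0.2, -0.1, -1.3]
gripper_width: 0.0255
grasp_force: 31.5
```

Emit:
{"name": "apply_moves", "arguments": {
  "plan": [
    [0,[0,0,0.0012],0],
    [0,[0,0,0],0]
  ]
}}

```text
time: 58.12
tcp_pos: [0.5143, 0.4075, 0.0184]
tcp_rot: [3.141, -0.0, 1.57]
contact_force: [-0.6, -1.8, 9.4]
gripper_width: 0.0255
grasp_force: 35.3
```

Emit:
{"name": "apply_moves", "arguments": {
  "plan": [
    [0.33,[0,0,0],0],
    [0.33,[0,0,0],0],
    [0.33,[0,0,0],0],
    [0.33,[0,0,-0.06],0],
    [0.33,[0,0,-0.06],0],
    [0,[0,0,-0.06],0],
    [0,[-0.06,0.002,-0.02],0],
    [0,[-0.06,0.003,0],0],
    [0,[-0.06,0.003,0],0],
    [0,[-0.06,0.003,0],0],
    [0,[-0.06,0.003,0],0],
    [0,[-0.06,0.003,0],0]
  ]
}}

```text
time: 59.62
tcp_pos: [0.5305, 0.046, 0.2176]
tcp_rot: [3.141, 0.0, 1.57]
contact_force: [0.7, -0.2, 0.1]
gripper_width: 0.0004
grasp_force: 0.0
```

Emit:
{"name": "apply_moves", "arguments": {
  "plan": [
    [0,[-0.04,0,0],0],
    [0,[-0.03,0,0],0],
    [0,[0,0,0],0]
  ]
}}

```text
time: 60.0
tcp_pos: [0.5305, -0.0245, 0.2173]
tcp_rot: [-3.142, 0.001, 1.566]
contact_force: [0.4, 0.3, 0.9]
gripper_width: 0.0
grasp_force: 0.0
```

```bash
python3 knob.py; python3 look.py t7.png | tail -1
```

```text
60.05 42 px 269.54761904761904 196.54761904761904 y 0.028922924372168292 0.07112230926367062 zmax 0.13361699490247064
{'time': np.float64(60.1), 'tcp_pos': array([ 0.5306, -0.0216,  0.2175]), 'gripper_width': np.float64(0.0006)}
```

View pics/t7.png

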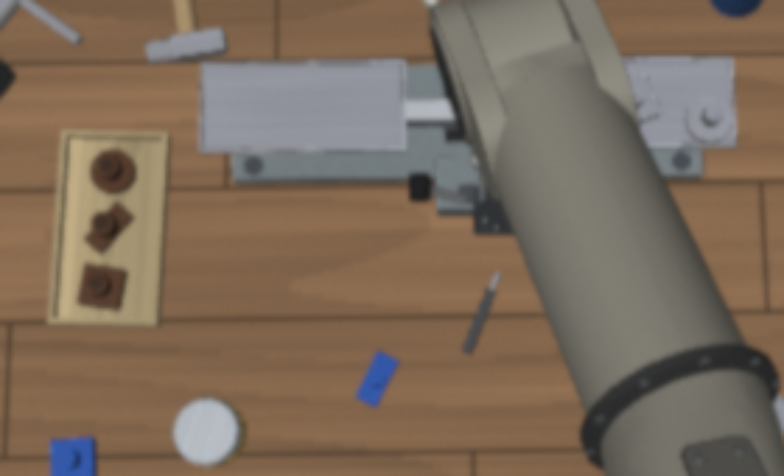

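All three castings stand in the tray, at (113,172), (108,228) and (103,287). The lever is home with its knob at (420,187), and the gripper touches nothing.

```bash
python3 -c "
from cell import bot
print(bot.hand_in())"
```

```text
the job is handed in; nothing more can be done
None
```

I handed the job in at about 60 s: the three castings balanced level against their three masters, the lever is back home, and all the castings stand upright in the tray; the hand-in gave no verdict.

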